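# Scrub the utensil crock with the bottle brush

## Task

Take the bottle brush from its bracket and lower it down the middle of the stoneware crock until you feel the bristles come to rest on the draining disc inside. Then, keeping the bristles pressed against the inner wall on the side of the crock's lug handle, scrub that wall twice from down by the disc up to just below the rim. Be gentle: do not crush the bristles, let the crock stay standing in its place, leave the other things on the counter alone, and hang the brush back in its bracket.

Things in the scene. Friction and masses are not known exactly. Their poses are not given: they have to be found in the camera images.
- brush: bottle brush, hanging upright in the bracket by its collar (wooden disc, diameter 32, 6 mm thick). Origin: centre of the collar's underside; z runs up the handle. Below it an 8 mm wire stem and the bristle head, whose lower end is 135 mm below the origin. The stem springs sideways about the collar, 0.5 N per mm at the head. Mass about 0.125 kg
- brush_grip (a point): grip point of the brush, 30 mm above its origin, in the middle of its square wooden handle: 22 x 22 mm, sides along the brush's x and y, from 6 to 57 mm above the origin. Gripped here from above, the fingertips clear the collar
- bristles: the brush's bristle head: white cylinder, diameter 36, 40 mm long. Origin: centre of its lower end face; z up the stem. Pressed on its end it gives upward along the stem, 1.5 N per mm, up to 14 mm, then it is hard. Pressing it on the crock with more than 12 N ruins it
- bracket: fixed pine stand with a two-pronged steel fork that holds the brush. Origin: on the counter below the fork's seat, z up. The fork is open towards the bracket's -x; the pine post (148 mm high, 70 wide) stands at x = 85 to 105 mm. Base board 12 mm thick, x = -35 to 115, 100 mm wide
- bracket_seat (a point): the brush's hanging place, midway between the prongs, level with their top, 155 mm above the counter; the brush's origin lies here when it hangs. Prongs: 12 mm wide, 8 thick, 14 mm apart, from the post to x = -24 mm of the bracket, each ending in an upturned lip 6 mm high (x = -24 to -20). To leave, rise over the lips, go 60 mm or more along -x, then lift
- crock: loose white stoneware crock, 1.6 kg give or take a fifth, 140 mm high, outer diameter 106, inner 90, open on top. Origin: centre of its underside; z up; lug on its +x side. In it a tight, level steel draining disc, top at an unknown 15 to 42 mm above the underside, firm under 60 N. The crock slides or tips if its wall is pressed with more than about 4 N
- crock_lug (a point): outermost part of the crock's single lug handle, a loop reaching 90 mm from the axis towards the crock's +x, 46 to 116 mm high; this point is 84 mm from the axis and 85 mm high
- pan: bystander: small steel paella pan, diameter 180, 36 mm high with two loop handles; origin under its centre
- cellar: bystander: glass salt cellar with steel cap, diameter 50, 55 mm high; origin under its centre
- dish: bystander: small terracotta dish, diameter 90, 35 mm high; origin under its centre

How it is judged:
On the way, in this order (a step that is already met when the one before it is completed fails the run):
1. the bristles rest on the draining disc in the middle of the crock: over 0.8 N on the crock, head within 14 mm of the axis in x and y, end lower than 50 mm (contact force between bristles and crock above 0.8 N and z of bristles in the frame of crock below 0.05 m and x of bristles in the frame of crock between -0.014 and 0.014 m and y of bristles in the frame of crock between -0.014 and 0.014 m), for 0.1 s.
2. low on the lug's side: bristles press the crock with over 0.8 N, head more than 17 mm off the axis towards the lug, end lower than 50 mm (contact force between bristles and crock above 0.8 N and x of bristles in the frame of crock above 0.017 m and z of bristles in the frame of crock below 0.05 m), for 0.1 s.
3. first stroke up: still pressed there, with the bristles' end between 90 and 135 mm above the crock's underside (contact force between bristles and crock above 0.8 N and x of bristles in the frame of crock above 0.017 m and z of bristles in the frame of crock between 0.09 and 0.135 m), for 0.1 s.
4. down again: pressed there, end lower than 50 mm (all of step 2), for 0.1 s.
5. second stroke up: pressed there, end between 90 and 135 mm (all of step 3), for 0.1 s.
At the end, for the whole second after the job is handed in: The brush hangs at rest by its collar on the bracket's prongs, released: origin within 15 mm (sideways) of the seat, 151 to 160 mm above the counter, upright within 0.12 rad; the crock stands upright (0.05 rad) and at rest, within 25 mm of where it stood (horizontal distance between brush and bracket_seat below 0.015 m and z of brush in the frame of bracket between 0.151 and 0.16 m and angle between brush's own z axis and vertical below 0.12 rad and linear speed of brush below 0.03 m/s and distance of crock from where it was at the start of the episode below 0.025 m and angle between crock's own z axis and vertical below 0.05 rad and linear speed of crock below 0.02 m/s); the robot touches nothing.
It fails at once if the bristles are pressed on the crock with more than 12 N (contact force between bristles and crock above 12 N).
It fails at once if the crock is tipped by more than 0.25 rad (angle between crock's own z axis and vertical above 0.25 rad).
It fails at once if the pan, salt cellar or dish is shifted by more than 20 mm (distance of any of pan, cellar, dish from where it was at the start of the episode above 0.02 m).
It also fails if it takes over 70 s, if anything falls off the work surface, if the arm or the gripper's body presses on something with over 40 N, if the wrist force passes 120 N, or if a joint passes its speed limit or range.

## Robot

A 6-joint arm with a two-finger parallel gripper is mounted at the origin on the work surface. World frame = base frame: x ahead of the robot, y to its left, z up, the work surface at z = 0. Lengths are in m, angles in rad, forces in N, time in s.
With the tool pointing down it reaches from about 0.35 to 0.775 m from the base axis. Payload 7.3 kg.
Tool frame: the origin (TCP) lies at the very end of the fingers, on their centre line; the grasp point (between the pads) lies 19 mm behind it; z points along the fingers, y is the direction in which the jaws open and shut (so a half turn about z gives the same grasp; the last joint's range is limited). The gripper opens to 92 mm and grips with 3 to 60 N. Pads are 19 mm wide; open, the fingers measure 130 mm over their backs; the gripper's body (75 mm by 190 mm) begins 47 mm behind the grasp point.
Start: joints at [1.04, 0.342, 1.524, -0, 1.275, -0.146], TCP at [0.197, 0.487, 0.227] pointing down, gripper open.
Joint ranges: [-2.53, 2.53], [-0.77, 2.02], [0.04, 2.7], [-1, 4.14], [0.28, 2.66], [-3.11, 3.11]. Speed limits (rad/s): [2.57, 2.57, 3.14, 3.14, 3.14, 3.14].

## Interface

Orientations are given as [roll, pitch, yaw] about the fixed x, y, z axes, in that order (R = Rz(yaw) Ry(pitch) Rx(roll)).
In Python, from cell import observe, read_camera, camera_info, hand_in gives the robot as it stands.
- The arm moves only by the tool jog_arm, never from a script. Its argument "rows" is one flat list of numbers, 5 for each row, row after row: the finger opening in mm, from 0 to 91.8, then the shift along the tool's x, y, z in mm, then the turn about the tool's z in degrees. In form: [gripper, tx, ty, tz, roll, gripper, tx, ty, tz, roll, ...]. A call has 1 to 20 rows; each row shifts and turns the commanded pose from where the row before left it, along the tool's axes as they then stand; what a row does not reach is not made up. A row lasts 1/10 s, in which the tool goes at most 50 mm and 8.59 degrees, less where a joint would pass 70% of its speed; a pose out of reach is approached as far as the arm can. A call with a gripper value outside its range is refused whole. The fingers move at their own pace and stop on an object; "grip_force" is the grip in N (left out, the last holds). Time passes only in rows, so rows that do not move let the fingers close. It gives the time, the measured TCP pose, the force and the opening at its end, in the units of the state.
- observe(): the state, without advancing time (a new reading comes with each control period).
- read_camera(name): name is "scene" or "top" or "wrist"; returns (picture, depth): 400x640x3 uint8, red, green, blue; 400x640 float32, m along the optical axis (not along the pixel's ray), 0 where there is no reading.
- camera_info(name): a dict with "fx", "fy", "cx", "cy" (pixels), "extrinsics" (4x4, takes a point from camera to world coordinates); the wrist camera has in their place "tool_from_camera" (4x4, takes a point from camera to tool coordinates, whose origin is the TCP and whose axes are the flange's). Camera axes: x right, y up, looking along -z (the intrinsics and any distortion apply to the point x, -y, -z); pixel columns grow to the right and rows downward; lengths in m; the calibration is good to about 2 mm. A picture is of the moment at which its call begins: read the wrist's pose just before it. camera_info takes no time and is no camera call.
- hand_in(): hands the job in, once; it reports no verdict.
The state is a dict: "time": time; "qpos": joint angles; "qvel": joint speeds; "joint_efforts": joint torques, N m; "tool_pos": TCP position; "tool_rot": TCP orientation; "contact_force": force on the tool from outside, world axes, zero at the start; "torque": the same for the moment, N m; "opening": finger opening in m.
Only numpy, scipy, OpenCV 4.12 (cv2) and the standard library are available. Lean on these libraries where they do the work, as an engineer would, in place of code of your own. Each camera call takes 0.05 s, during which the arm holds its last target. There are 200 camera calls.

## Working session

There is one attempt and no reset: what is moved stays moved. The work goes in short steps, Python scripts to look and compute and a tool call to move; the robot and the scene stay as the last step left them, time stands still between calls to the robot, and variables do not carry over. Pictures are saved under pics/ and viewed, about 8 in all and at most 12, crops included, and the job is handed in when it is done.

Besides the shell and the picture viewer there is one more tool, called after ">>>" as name(argument=value, ...) on one line, values as JSON. jog_arm: Moves the arm, as the interface text tells. Its arguments: {"type":"object","properties":{"rows":{"type":"array","items":{"type":"number"}},"grip_force":{"type":"number"}},"required":["rows"]}

```bash
mkdir -p pics
cat > h.py <<'E'
import numpy as np, cv2
from cell import *
def cloud(name):
    im,d=read_camera(name); c=camera_info(name)
    v,u=np.mgrid[:400,:640]
    p=np.stack([(u-c["cx"])/c["fx"]*d,-(v-c["cy"])/c["fy"]*d,-d,np.ones_like(d)],-1)
    if "extrinsics" in c: T=np.array(c["extrinsics"])
    else: T=None
    return im,d,(p@T.T)[...,:3] if T is not None else p, c
E
python3 - <<'E'
from h import *
s=observe(); print(s)
out=[]
for n in("top","scene"):
    im,d,P,c=cloud(n); np.savez(n+".npz",im=im,d=d,P=P); cv2.imwrite(f"pics/{n}1.png",im[...,::-1]); print({k:v for k,v in c.items()})
E
```

```text
{'time': 0.0, 'qpos': array([ 1.04001332e+00,  3.42716435e-01,  1.52504391e+00, -6.06177822e-05,
        1.27540856e+00, -1.45995671e-01]), 'qvel': array([ 6.62781496e-05, -5.36162913e-04,  5.00516045e-04,  6.60369903e-04,
       -1.40260743e-05,  4.77912795e-04]), 'joint_efforts': array([-2.85926275e-03, -4.31247926e+01, -2.44216686e+01,  7.15565588e-02,
        5.60635119e-02, -8.05977766e-05]), 'tool_pos': array([0.19684165, 0.48624198, 0.22603885]), 'tool_rot': array([-3.14002474e+00, -1.71960636e-04,  2.75682288e+00]), 'contact_force': array([ 1.01264866, -0.01357543, -0.19693042]), 'torque': array([-0.03102442,  0.01407275, -0.00925326]), 'opening': 0.09192264418189151}
{'fx': 425.3000144318488, 'fy': 425.3000144318488, 'cx': 309.07840808197113, 'cy': 193.7257470676453, 'extrinsics': array([[-0.01242081,  0.99143773, -0.12998829,  0.3972775 ],
       [-0.99991139, -0.01293776, -0.00313316,  0.01491492],
       [-0.00478809,  0.12993786,  0.99151058,  1.39364166],
       [ 0.        ,  0.        ,  0.        ,  1.        ]])}
{'fx': 397.2822041419546, 'fy': 397.2822041419546, 'cx': 321.3523622493037, 'cy': 205.0441324872748, 'extrinsics': array([[ 0.80317722, -0.38416853,  0.45532504,  1.04967454],
       [ 0.59559895,  0.50117301, -0.62776389, -0.6842049 ],
       [ 0.01297051,  0.77539677,  0.63134112,  0.84166053],
       [ 0.        ,  0.        ,  0.        ,  1.        ]])}
```

View pics/top1.png

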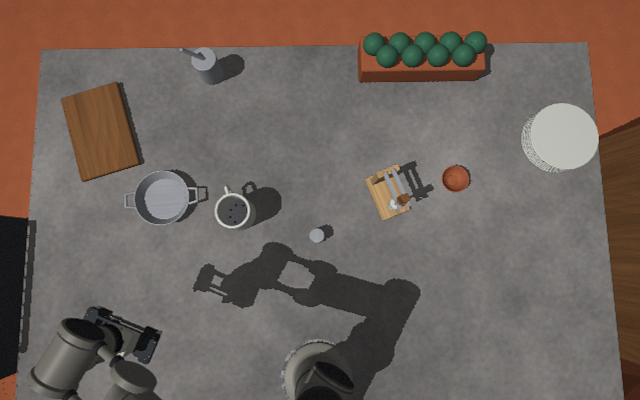

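View pics/scene1.png

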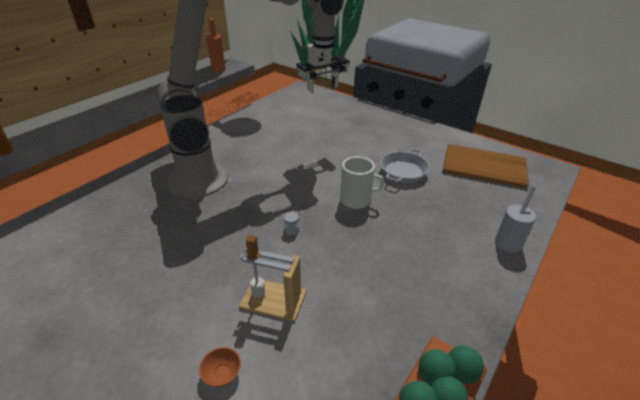

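The top view shows the crock at about (233,211) with its lug pointing up at (227,190), the bracket at (388,193) with the brush collar near (403,200), the cellar at (317,235), the dish at (456,178) and the pan at (162,197). Next I'll get positions from depth.

Run:
```python
from h import *
t=np.load("top.npz");s=np.load("scene.npz")
def reg(z,u0,u1,v0,v1,lo,hi):
    P=z["P"][v0:v1,u0:u1].reshape(-1,3);C=z["im"][v0:v1,u0:u1].reshape(-1,3);m=(P[:,2]>lo)&(P[:,2]<hi);return P[m],C[m]
def circ(p):
    A=np.c_[2*p[:,:2],np.ones(len(p))];x=np.linalg.lstsq(A,(p[:,:2]**2).sum(1),rcond=None)[0];return x[:2],np.sqrt(x[2]+x[0]**2+x[1]**2)
p,_=reg(t,205,260,180,235,.132,.15);print("rim",len(p),circ(p),p[:,2].mean(),p.min(0),p.max(0))
c=(p.min(0)+p.max(0))/2
p,_=reg(t,205,260,175,235,.06,.128);r=np.hypot(*(p[:,:2]-c[:2]).T);q=p[(r>.062)&(r<.1)];print("lug",len(q),q.mean(0),np.degrees(np.arctan2(*(q.mean(0)-c)[1::-1])))
p,C=reg(t,360,425,160,225,.13,.25)
for a,b in zip(p,C):
    print(np.round(a,3),b,end=';')
print()
for n,b in dict(cellar=(300,335,222,250,.045,.07),dish=(435,475,160,195,.02,.05),pan=(120,210,165,230,.02,.05)).items():
    p,_=reg(t,*b);print(n,len(p),p.min(0),p.max(0))
p,C=reg(t,360,425,160,225,.006,.02);r=cv2.minAreaRect((p[:,:2]*1000).astype(np.float32));print("base",r)
P=s["P"][225:320,230:312].reshape(-1,3);C=s["im"][225:320,230:312].reshape(-1,3).astype(int)
m=(P[:,2]>.16)&(P[:,2]<.24);print("scene handle",m.sum(),P[m].min(0),P[m].max(0),P[m].mean(0))
m=(P[:,2]>.03)&(P[:,2]<.14)&(C[:,0]-C[:,2]>60);r=cv2.minAreaRect((P[m,:2]*1000).astype(np.float32));print("post",r)
m=(P[:,2]>.145)&(P[:,2]<.157)&(abs(C[:,0]-C[:,2])<25);print("prong",cv2.minAreaRect((P[m,:2]*1000).astype(np.float32)),cv2.fitLine((P[m,:2]).astype(np.float32),2,0,.01,.01).T)
```

```text
rim 286 (array([0.51610535, 0.24651032]), np.float64(0.04885447515863806)) 0.13813489198237267 [0.46563031 0.19416523 0.13214514] [0.56728698 0.29931865 0.14515748]
lug 40 [0.58672089 0.26957456 0.09630189] 18.00223413524239
[ 0.647 -0.241  0.147] [157 135 108];[ 0.647 -0.245  0.144] [154 130 101];[ 0.644 -0.235  0.146] [191 157 113];[ 0.644 -0.238  0.146] [174 142 101];[ 0.643 -0.241  0.15 ] [186 152 108];[ 0.644 -0.245  0.143] [182 148 101];[ 0.643 -0.246  0.151] [151 131 109];[ 0.641 -0.226  0.148] [149 130 108];[ 0.64  -0.229  0.149] [166 138 101];[ 0.641 -0.232  0.146] [174 143 101];[ 0.642 -0.236  0.143] [184 151 104];[ 0.641 -0.238  0.146] [185 150 106];[ 0.639 -0.239  0.155] [189 155 109];[ 0.641 -0.245  0.143] [188 152 106];[ 0.64  -0.246  0.15 ] [159 133 100];[ 0.637 -0.219  0.151] [183 150 107];[ 0.638 -0.223  0.147] [170 137  99];[ 0.639 -0.227  0.142] [177 144 101];[ 0.638 -0.229  0.147] [177 144 100];[ 0.638 -0.233  0.144] [175 142  98];[ 0.638 -0.235  0.145] [181 149 102];[ 0.637 -0.237  0.15 ] [184 151 105];[ 0.638 -0.241  0.146] [189 155 108];[ 0.638 -0.244  0.147] [
[... 19831 characters left out ...]
1] [166 151 136];
cellar 159 [ 0.42318223 -0.02605147  0.04626475] [0.46422766 0.01784799 0.05925471]
dish 230 [ 0.57760987 -0.49727284  0.02022175] [ 0.66400766 -0.40943457  0.04310133]
pan 759 [0.48359828 0.37596958 0.02001655] [0.68016988 0.64053997 0.04323402]
base ((585.0299072265625, -252.33041381835938), (209.75509643554688, 195.29501342773438), 86.00947570800781)
scene handle 263 [ 0.51311231 -0.27487771  0.16011754] [ 0.55484994 -0.23819928  0.21336328] [ 0.54319978 -0.25545241  0.18950223]
post ((0.0, 0.0), (0.0, 0.0), 0.0)
prong ((571.1600952148438, -236.1613311767578), (118.95130920410156, 48.09479522705078), 22.384496688842773) [[ 0.87775475  0.47911018  0.58140576 -0.23848866]]
```

Run:
```python
from h import *
a=cv2.resize(np.load("top.npz")["im"][150:235,340:440],None,fx=6,fy=6,interpolation=2)
cv2.imwrite("pics/crop.png",a[...,::-1])
```

```text
(no output)
```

View pics/crop.png

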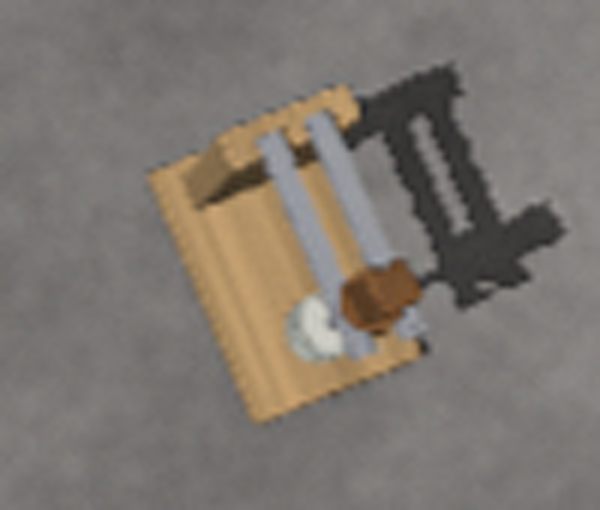

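The prongs run along world yaw ≈ 22°, with the fork opening towards −x and the seat near (0.538, −0.251). The handle is aligned with the bracket. The crock is at (0.516, 0.2465) with its lug at about 18°. I'll move above the brush.

>>> jog_arm(rows=[91,0,0,-33,0,91,-35,-32.5,0,0,91,-35,-32.5,0,0,91,-35,-32.5,0,0,91,-35,-32.5,0,0,91,-35,-32.5,0,0,91,-35,-32.5,0,0,91,-35,-32.5,0,0,91,-35,-32.5,0,0,91,-35,-32.5,0,0,91,-35,-32.5,0,0,91,-35,-32.5,0,0,91,-35,-32.5,0,0,91,-35,-32.5,0,0,91,-35,-32.5,0,0,91,-35,-32.5,0,0,91,-35,-32.5,0,0,91,-35,-32.5,0,0], grip_force=50)

```text
time: 1.9
tool_pos: [0.5415, -0.2507, 0.2592]
tool_rot: [3.141, -0.001, 2.756]
contact_force: [1.9, 0.4, 0.6]
opening: 0.0905
```

>>> jog_arm(rows=[91,0,0,0,7.7,91,0,0,0,7.7,91,0,0,0,7.7,91,0,0,0,7.7,91,0,0,0,7.7,91,0,0,0,7.5,91,0,0,0,0,91,0,0,0,0])

```text
time: 2.7
tool_pos: [0.541, -0.2488, 0.2593]
tool_rot: [-3.141, -0.001, 1.957]
contact_force: [-0.4, -0.9, 0.6]
opening: 0.0911
```

Run:
```python
from h import *
from scipy.spatial.transform import Rotation as R
s=observe(); im,d,P,c=cloud("wrist"); T=np.eye(4);T[:3,:3]=R.from_euler("xyz",s["tool_rot"]).as_matrix();T[:3,3]=s["tool_pos"]
W=(P@np.array(c["tool_from_camera"]).T@T.T)[...,:3]; np.savez("w1.npz",im=im,W=W,d=d)
print(s["time"],s["tool_pos"],s["tool_rot"],s["contact_force"])
cv2.imwrite("pics/w1.png",im[...,::-1])
p=W[d>0];r=np.hypot(p[:,0]-.538,p[:,1]+.251)
q=p[(r<.03)&(p[:,2]>.2)&(p[:,2]<.22)];print(len(q));print("top",cv2.minAreaRect((q[:,:2]*1000).astype(np.float32)),np.median(q,0))
q=p[(r<.12)&(p[:,2]>.13)&(p[:,2]<.152)];print("post",cv2.minAreaRect((q[:,:2]*1000).astype(np.float32)))
```

```text
2.7 [ 0.54101532 -0.24875213  0.25933878] [-3.14119812e+00 -6.74689335e-04  1.95742577e+00] [-0.36801213 -0.85417381  0.64291816]
827
top ((536.903076171875, -248.61354064941406), (21.867868423461914, 21.694259643554688), 28.01155662536621) [ 0.53632514 -0.24693547  0.21006382]
post ((574.72705078125, -233.6009063720703), (128.84205627441406, 69.58462524414062), 21.03622055053711)
```

View pics/w1.png

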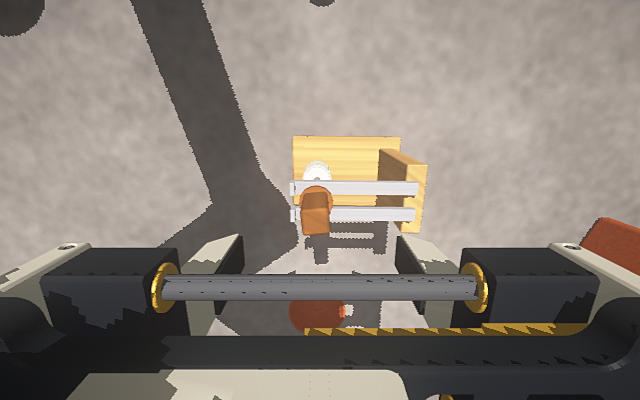

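Wrist view: the handle top is at about (315,215), squared with the prongs, between the open fingers. The cloud gives its centre at (0.537, −0.2486). I'll descend and grip.

>>> jog_arm(rows=[91,1.5,-4,0,0,91,0,0,30,0,91,0,0,30,0,91,0,0,20,0,91,0,0,13,0,91,0,0,0,0,91,0,0,0,0])

```text
time: 3.45
tool_pos: [0.5372, -0.2492, 0.1675]
tool_rot: [3.141, 0.001, 1.954]
contact_force: [0.1, -0.2, 0.3]
opening: 0.091
```

>>> jog_arm(rows=[20,0,0,0,0,20,0,0,0,0,20,0,0,0,0,20,0,0,0,0,20,0,0,0,0,20,0,0,0,0,20,0,0,0,0,20,0,0,0,0,20,0,0,0,0,20,0,0,0,0], grip_force=50)

```text
time: 4.45
tool_pos: [0.5369, -0.2489, 0.1667]
tool_rot: [3.141, -0.0, 1.954]
contact_force: [-0.2, -0.2, -0.1]
opening: 0.0224
```

>>> jog_arm(rows=[20,0,0,-6,0,20,0,0,-7,0,20,0,0,0,0,20,0,-15,0,0,20,0,-20,0,0,20,0,-20,0,0,20,0,-15,0,0,20,0,0,0,0,20,0,0,-25,0,20,0,0,-30,0,20,0,0,-30,0,20,0,0,-30,0,20,0,0,-21,0,20,0,0,0,0])

```text
time: 5.85
tool_pos: [0.4735, -0.2756, 0.3189]
tool_rot: [3.138, 0.006, 1.954]
contact_force: [0.4, 0.8, -1.1]
opening: 0.0224
```

>>> jog_arm(rows=[20,20,10,0,0,20,38,19,0,0,20,38,19,0,0,20,38,19,0,0,20,38,19,0,0,20,38,19,0,0,20,38,19,0,0,20,38,19,0,0,20,38,19,0,0,20,38,19,0,0,20,38,19,0,0,20,38,19,0,0,20,29,17,0,0,20,0,0,0,4,20,0,0,0,0,20,0,0,0,0,20,0,0,0,0,20,0,0,0,0])

```text
time: 7.65
tool_pos: [0.5164, 0.2456, 0.3157]
tool_rot: [3.142, -0.0, 1.884]
contact_force: [-0.1, 0.2, -1.0]
opening: 0.0225
```

Run:
```python
from h import *
from scipy.spatial.transform import Rotation as R
s=observe(); im,d,P,c=cloud("wrist"); T=np.eye(4);T[:3,:3]=R.from_euler("xyz",s["tool_rot"]).as_matrix();T[:3,3]=s["tool_pos"]
W=(P@np.array(c["tool_from_camera"]).T@T.T)[...,:3]
print(s["time"],s["tool_pos"],s["tool_rot"],s["contact_force"])
i2,d2,P2,_=cloud("scene"); np.savez("w2.npz",im=im,W=W,i2=i2,P2=P2)
cv2.imwrite("pics/w2.png",np.hstack([cv2.resize(im[...,::-1],(400,250)),cv2.resize(i2[60:260,200:520,::-1],(400,250))]))
for n,W,d in(("wrist",W,d),("scene",P2,d2)):
    p=W[d>0];r=np.hypot(p[:,0]-.516,p[:,1]-.2465)
    q=p[(r<.065)&(p[:,2]>.134)&(p[:,2]<.146)];A=np.c_[2*q[:,:2],np.ones(len(q))];x=np.linalg.lstsq(A,(q[:,:2]**2).sum(1),rcond=None)[0]
    print(n,"rim",len(q),x[:2],(x[2]+x[0]**2+x[1]**2)**.5,q.min(0),q.max(0))
    q=p[(r<.11)&(r>.068)&(p[:,2]>.06)&(p[:,2]<.125)];m=q.mean(0);print("lug",len(q),m,np.degrees(np.arctan2(m[1]-.2465,m[0]-.516)))
    q=p[(r<.06)&(p[:,2]>.165)&(p[:,2]<.215)];print("head",len(q),q.min(0) if len(q) else 0,q.max(0) if len(q) else 0)
```

```text
7.65 [0.5163504  0.2456058  0.31569823] [ 3.14156038e+00 -7.94973282e-05  1.88370473e+00] [-0.07481027  0.23743171 -0.99899195]
wrist rim 1696 [0.51418478 0.2509934 ] 0.04865009247332161 [0.46176049 0.19809866 0.13400871] [0.56674284 0.30324991 0.14048043]
lug 187 [0.58558265 0.27782812 0.09336193] 24.238652137646504
head 1090 [0.49839715 0.22721318 0.16755702] [0.53424136 0.26338753 0.21435209]
scene rim 177 [0.51700291 0.24622802] 0.04886151757368454 [0.46571947 0.19308627 0.13402446] [0.56880069 0.30113984 0.14292128]
lug 66 [0.59129634 0.27104242 0.08818882] 18.05308978160383
head 173 [0.50020135 0.22148896 0.16701646] [0.53652174 0.25742403 0.21175936]
```

View pics/w2.png

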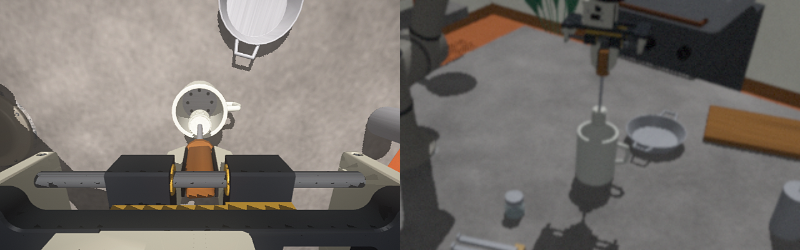

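Both cameras put the crock axis about +6 mm in y from the head. The lug is at ≈20°. I'll shift, then lower to just inside, and read the disc height from the stored top-view depth.

>>> jog_arm(rows=[20,6,0.5,0,-2,20,0,0,0,0,20,0,0,20,0,20,0,0,25,0,20,0,0,25,0,20,0,0,25,0,20,0,0,20,0,20,0,0,0,0,20,0,0,0,0,20,0,0,0,0])

```text
time: 8.75
tool_pos: [0.5157, 0.2525, 0.2023]
tool_rot: [3.139, -0.0, 1.919]
contact_force: [0.1, -0.0, -1.9]
opening: 0.0226
```

Run:
```python
import numpy as np
t=np.load("top.npz")["P"].reshape(-1,3);w=np.load("w2.npz")["W"].reshape(-1,3)
for n,p,c in(("top",t,(.516,.2465)),("wrist",w,(.514,.251))):
    r=np.hypot(p[:,0]-c[0],p[:,1]-c[1]);q=p[(r<.036)&(p[:,2]<.1)];print(n,len(q),np.percentile(q[:,2],[5,25,50,75,95]))
```

```text
top 324 [0.01608382 0.01865657 0.0204647  0.02257877 0.02488553]
wrist 1417 [0.01916552 0.01999099 0.02057322 0.02110386 0.02189249]
```

The disc is at about 20 mm, so contact should come near TCP z ≈ 0.167. I'll approach and feel for it.

>>> jog_arm(rows=[20,0,0,15,0,20,0,0,12,0,20,0,0,4,0,20,0,0,0,0,20,0,0,0,0,20,0,0,0,0])

```text
time: 9.35
tool_pos: [0.5152, 0.2523, 0.1704]
tool_rot: [3.14, -0.0, 1.919]
contact_force: [-0.7, -0.6, -1.6]
opening: 0.0225
```

>>> jog_arm(rows=[20,0,0,1,0,20,0,0,1,0,20,0,0,0,0,20,0,0,0,0])

```text
time: 9.75
tool_pos: [0.5151, 0.2522, 0.1681]
tool_rot: [3.141, 0.0, 1.919]
contact_force: [-0.2, 0.4, 1.1]
opening: 0.0222
```

>>> jog_arm(rows=[20,0,0,1,0,20,0,0,1,0,20,0,0,0,0,20,0,0,0,0])

```text
time: 10.15
tool_pos: [0.5152, 0.2522, 0.1661]
tool_rot: [3.141, -0.0, 1.919]
contact_force: [1.3, 0.2, 3.0]
opening: 0.0223
```

Contact: Fz rose from about −1.4 to +3.0 N. I'll hold a moment, lift about 6 mm, and move towards the lug side.

>>> jog_arm(rows=[20,0,0,0,0,20,0,0,0,0,20,0,0,-3,0,20,0,0,-3,0,20,0,0,0,0,20,0,8,0,0,20,0,8,0,0,20,0,7,0,0,20,0,0,0,0,20,0,0,0,0,20,0,0,0,0])

```text
time: 11.25
tool_pos: [0.5363, 0.2599, 0.1716]
tool_rot: [-3.141, -0.0, 1.919]
contact_force: [-0.2, -0.3, -1.2]
opening: 0.0222
```

```bash
cat > f.py <<'E'
from h import *
import sys
F=[]
for i in range(12): read_camera("top"); F.append(observe()["contact_force"])
s=observe();F=np.array(F);y=s["tool_rot"][2];print(s["time"],s["tool_pos"],"mean F",F.mean(0),"std",F.std(0),"along tool y",F.mean(0)[:2]@[np.sin(y),-np.cos(y)],"tool x",F.mean(0)[:2]@[np.cos(y),np.sin(y)])
E
python3 f.py
```

```text
11.85 [0.53651637 0.25999381 0.17176469] mean F [-0.09558757 -0.21163084 -1.12946113] std [0.59294739 0.46003654 0.45468354] along tool y -0.16207305111108652 tool x -0.16630370360520008
```

>>> jog_arm(rows=[20,0,2,0,0,20,0,2,0,0,20,0,2,0,0,20,0,0,0,0,20,0,0,0,0])

```text
time: 12.35
tool_pos: [0.5418, 0.262, 0.1716]
tool_rot: [-3.141, -0.0, 1.919]
contact_force: [-2.2, -1.4, 0.9]
opening: 0.0225
```

```bash
python3 f.py
```

```text
12.95 [0.54211518 0.26201672 0.17171726] mean F [-2.10636509 -0.59563905  0.1778813 ] std [0.4303093  0.43952207 0.45779562] along tool y -2.1831878701703116 tool x 0.15890406743452992
```

About 2 N presses on the lug-side wall, 3 mm above the disc. First stroke up.

>>> jog_arm(rows=[20,0,0,-4,0,20,0,0,-8,0,20,0,0,-8,0,20,0,0,-8,0,20,0,0,-8,0,20,0,0,-8,0,20,0,0,-8,0,20,0,0,-8,0,20,0,0,-8,0,20,0,0,-6,0,20,0,0,0,0,20,0,0,0,0,20,0,0,0,0])

```text
time: 14.25
tool_pos: [0.5421, 0.262, 0.2457]
tool_rot: [3.141, -0.0, 1.919]
contact_force: [-3.1, -1.4, 0.4]
opening: 0.0223
```

```bash
python3 f.py
```

```text
14.85 [0.54214228 0.26203303 0.24570425] mean F [-2.07408013 -1.06723722  0.52889078] std [0.4925719  0.33931697 0.48255663] along tool y -2.3137683236739246 tool x -0.29543156533962633
```

Still about 2.3 N at the top. Down again, then the second stroke.

>>> jog_arm(rows=[20,0,0,4,0,20,0,0,8,0,20,0,0,8,0,20,0,0,8,0,20,0,0,8,0,20,0,0,8,0,20,0,0,8,0,20,0,0,8,0,20,0,0,8,0,20,0,0,6,0,20,0,0,0,0,20,0,0,0,0,20,0,0,0,0])

```text
time: 16.15
tool_pos: [0.5421, 0.2621, 0.1718]
tool_rot: [-3.142, -0.0, 1.919]
contact_force: [-2.7, -0.0, -2.1]
opening: 0.0227
```

```bash
python3 f.py
```

```text
16.75 [0.54217222 0.26204192 0.17180804] mean F [-2.07789192 -0.72864775 -2.42118846] std [0.33353648 0.82219692 0.36348688] along tool y -2.201813976331125 tool x 0.02403341574186988
```

>>> jog_arm(rows=[20,0,0,-4,0,20,0,0,-8,0,20,0,0,-8,0,20,0,0,-8,0,20,0,0,-8,0,20,0,0,-8,0,20,0,0,-8,0,20,0,0,-8,0,20,0,0,-8,0,20,0,0,-6,0,20,0,0,0,0,20,0,0,0,0,20,0,0,0,0])

```text
time: 18.05
tool_pos: [0.5421, 0.2621, 0.2457]
tool_rot: [3.141, -0.0, 1.919]
contact_force: [-2.4, -0.4, 0.7]
opening: 0.0227
```

```bash
python3 f.py
python3 - <<'E'
from h import *
i,d,P,_=cloud("scene")
cv2.imwrite("pics/s3.png",cv2.resize(i[60:260,240:500,::-1],(520,400)))
p=P[d>0];r=np.hypot(p[:,0]-.516,p[:,1]-.2465);q=p[(r<.11)&(r>.068)&(p[:,2]>.06)&(p[:,2]<.125)];m=q.mean(0);print("lug",len(q),m)
E
```

```text
18.65 [0.54212351 0.26205078 0.24572683] mean F [-2.00862923 -0.77479162  0.34892967] std [0.40266699 0.38632076 0.47509379] along tool y -2.1524537271506152 tool x -0.04285328652537621
lug 66 [0.59127307 0.27090581 0.08807453]
```

View pics/s3.png

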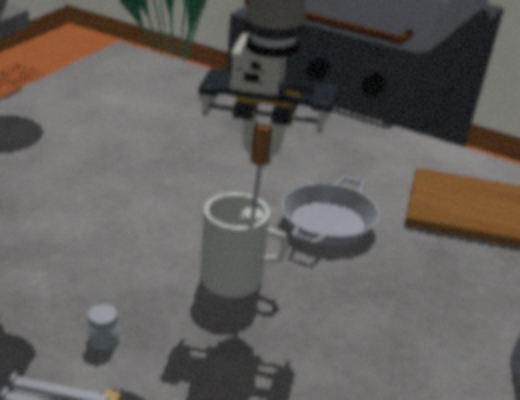

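The scene view shows the crock standing unmoved, with the stem leaning on the lug-side wall. The lug position is unchanged to 0.2 mm. I'll retract and return to the bracket.

>>> jog_arm(rows=[20,0,-8,0,0,20,0,-10,0,0,20,0,-10,0,0,20,0,0,0,2,20,0,0,-20,0,20,0,0,-30,0,20,0,0,-23,0,20,0,0,0,0])

```text
time: 19.5
tool_pos: [0.5169, 0.2529, 0.3224]
tool_rot: [3.134, -0.0, 1.884]
contact_force: [-0.1, 1.2, -0.9]
opening: 0.022
```

>>> jog_arm(rows=[20,-20,-10,0,0,20,-38,-19,0,0,20,-38,-19,0,0,20,-38,-19,0,0,20,-38,-19,0,0,20,-38,-19,0,0,20,-38,-19,0,0,20,-38,-19,0,0,20,-38,-19,0,0,20,-38,-19,0,0,20,-38,-19,0,0,20,-38,-19,0,0,20,-35,-19,0,0,20,0,0,0,0,20,0,0,0,0,20,0,0,0,0,20,0,0,0,0])

```text
time: 21.2
tool_pos: [0.4354, -0.2696, 0.3186]
tool_rot: [3.141, -0.0, 1.886]
contact_force: [0.6, -1.4, -0.1]
opening: 0.0224
```

Run:
```python
from h import *
s=observe();print(s["tool_pos"],s["tool_rot"],s["contact_force"])
i,d,P,_=cloud("scene"); t=s["tool_pos"]
p=P[d>0];C=i[d>0];m=(np.hypot(p[:,0]-t[0],p[:,1]-t[1])<.05)&(p[:,2]>.12)&(p[:,2]<t[2]+.02)
p=p[m];C=C[m].astype(int)
for lo in np.arange(.16,t[2]+.02,.01):
    q=p[(p[:,2]>=lo)&(p[:,2]<lo+.01)]
    if len(q): print(round(lo,3),len(q),((q.min(0)+q.max(0))/2)[:2].round(4),(np.ptp(q,axis=0))[:2].round(4),C[(p[:,2]>=lo)&(p[:,2]<lo+.01)].mean(0).astype(int))
```

```text
[ 0.43544829 -0.26960102  0.31857159] [ 3.14139006e+00 -3.01772873e-04  1.88581477e+00] [ 0.57198677 -1.37782394 -0.14783851]
0.17 51 [ 0.4412 -0.2733] [0.0296 0.0335] [77 78 76]
0.18 46 [ 0.4429 -0.2751] [0.0261 0.0299] [85 87 84]
0.19 49 [ 0.4425 -0.2735] [0.0271 0.0337] [85 87 85]
0.2 68 [ 0.4393 -0.2718] [0.0329 0.0363] [104 106 102]
0.21 86 [ 0.4378 -0.2719] [0.0303 0.0305] [141 143 139]
0.22 10 [ 0.439  -0.2729] [0.0047 0.0061] [82 83 85]
0.23 11 [ 0.4391 -0.2736] [0.006  0.0063] [80 80 83]
0.24 13 [ 0.439  -0.2742] [0.0063 0.0068] [79 80 82]
0.25 13 [ 0.4374 -0.2728] [0.0082 0.0056] [69 70 74]
0.26 11 [ 0.4389 -0.2723] [0.0071 0.0076] [68 69 74]
0.27 15 [ 0.439  -0.2731] [0.0072 0.0089] [67 71 73]
0.28 10 [ 0.4385 -0.2739] [0.0083 0.0051] [68 69 72]
0.29 13 [ 0.4386 -0.2719] [0.0056 0.0072] [67 67 70]
0.3 16 [ 0.4431 -0.2751] [0.0202 0.0227] [57 48 42]
0.31 61 [ 0.4392 -0.2749] [0.0294 0.0271] [60 43 29]
0.32 65 [ 0.4394 -0.2801] [0.0464 0.0155] [65 55 43]
0.33 80 [ 0.4413 -0.2714] [0.0546 0.0388] [72 66 57]
```

The brush still hangs vertically in the grip. I'll correct the yaw and line up with the fork, then descend.

>>> jog_arm(rows=[20,0,0,0,-4,20,-19,22,0,0,20,0,0,0,0,20,0,0,20,0,20,0,0,30,0,20,0,0,30,0,20,0,0,30,0,20,0,0,20,0,20,0,0,8,0,20,0,0,0,0,20,0,0,0,0,20,0,0,0,0])

```text
time: 22.45
tool_pos: [0.4634, -0.2806, 0.1821]
tool_rot: [3.14, 0.002, 1.954]
contact_force: [0.1, 0.3, -0.8]
opening: 0.0228
```

>>> jog_arm(rows=[20,2,10,0,0,20,0,15,0,0,20,0,15,0,0,20,0,15,0,0,20,0,15,0,0,20,0,10,0,0,20,0,0,0,0,20,0,0,5,0,20,0,0,4,0,20,0,0,3,0,20,0,0,0,0,20,0,0,0,0,20,0,0,0,0])

```text
time: 23.75
tool_pos: [0.5362, -0.2487, 0.1689]
tool_rot: [3.141, 0.0, 1.954]
contact_force: [-0.6, -0.9, -1.2]
opening: 0.0226
```

Lower the last 1.5 mm and check the force before releasing.

>>> jog_arm(rows=[20,0,1,1,0,20,0,0,1,0,20,0,0,0,0,20,0,0,0,0,20,0,0,0,0])

```text
time: 24.25
tool_pos: [0.5371, -0.2481, 0.1667]
tool_rot: [3.142, -0.0, 1.954]
contact_force: [0.1, 0.2, -0.4]
opening: 0.0228
```

```bash
python3 f.py
```

```text
24.85 [ 0.53709719 -0.24812171  0.16670568] mean F [ 0.38283795 -0.32123225 -1.14087752] std [0.44315697 0.54194154 0.57452535] along tool y 0.23500045636881234 tool x -0.44105536510466764
```

>>> jog_arm(rows=[20,0,0,1,0,20,0,0,0,0,20,0,0,0,0])

```text
time: 25.15
tool_pos: [0.5371, -0.2481, 0.1666]
tool_rot: [3.141, 0.001, 1.954]
contact_force: [-1.8, 0.8, 5.1]
opening: 0.0223
```

```bash
python3 f.py
```

```text
25.75 [ 0.53712412 -0.2481369   0.166641  ] mean F [-2.16342354  1.1599019   5.28823772] std [0.56082921 0.54104723 0.36828638] along tool y -1.5728135947448918 tool x 1.8846833194339705
```

The collar is firmly seated (+5 N). I'll ease back 0.5 mm, release, and rise clear.

>>> jog_arm(rows=[20,0,0,-0.5,0,20,0,0,0,0,35,0,0,0,0,60,0,0,0,0,91,0,0,0,0,91,0,0,0,0,91,0,0,0,0,91,0,0,0,0,91,0,0,0,0,91,0,0,0,0])

```text
time: 26.75
tool_pos: [0.5371, -0.2481, 0.1662]
tool_rot: [3.142, -0.0, 1.954]
contact_force: [0.7, -0.5, -0.1]
opening: 0.0819
```

>>> jog_arm(rows=[91,0,0,-10,0,91,0,0,-20,0,91,0,0,-30,0,91,0,0,-30,0,91,0,0,-30,0,91,0,0,0,0,91,0,0,0,0,91,0,0,0,0,91,0,0,0,0,91,0,0,0,0])

```text
time: 27.75
tool_pos: [0.5368, -0.248, 0.2852]
tool_rot: [-3.141, -0.002, 1.954]
contact_force: [-0.7, -1.0, -0.4]
opening: 0.0912
```

Run:
```python
from h import *
from scipy.spatial.transform import Rotation as R
s=observe(); im,d,P,c=cloud("wrist"); T=np.eye(4);T[:3,:3]=R.from_euler("xyz",s["tool_rot"]).as_matrix();T[:3,3]=s["tool_pos"]
W=(P@np.array(c["tool_from_camera"]).T@T.T)[...,:3]
print(s["time"],s["tool_pos"],s["contact_force"],s["opening"])
p=W[d>0];r=np.hypot(p[:,0]-.538,p[:,1]+.251);q=p[(r<.03)&(p[:,2]>.2)&(p[:,2]<.22)];print("top",cv2.minAreaRect((q[:,:2]*1000).astype(np.float32)),np.median(q,0))
i,dd,P2,_=cloud("scene");p=P2[dd>0];r=np.hypot(p[:,0]-.538,p[:,1]+.251)
for lo,hi in((.2,.215),(.17,.2),(.02,.06)):
    q=p[(r<.03)&(p[:,2]>lo)&(p[:,2]<hi)];print(lo,len(q),q.mean(0),q.min(0),q.max(0))
r=np.hypot(p[:,0]-.516,p[:,1]-.2465);q=p[(r<.11)&(r>.068)&(p[:,2]>.06)&(p[:,2]<.125)];print("lug",q.mean(0))
cv2.imwrite("pics/end.png",np.hstack([cv2.resize(im[100:300,200:480,::-1],(400,286)),cv2.resize(i[180:340,190:414,::-1],(400,286))]))
```

```text
27.75 [ 0.53684855 -0.24795269  0.28524585] [-0.73237585 -0.99770181 -0.40447801] 0.09117689283957363
top ((536.9016723632812, -248.01315307617188), (21.9169979095459, 21.715925216674805), 26.02923583984375) [ 0.53633158 -0.24652818  0.21011362]
0.2 99 [ 0.54173182 -0.25328256  0.20900139] [ 0.5254365  -0.26419702  0.20006584] [ 0.55240209 -0.23889097  0.21340475]
0.17 106 [ 0.54510895 -0.25592657  0.18574494] [ 0.53382967 -0.26447452  0.17035107] [ 0.55350031 -0.23787585  0.19964514]
0.02 206 [ 0.54584226 -0.25674969  0.0450011 ] [ 0.52345524 -0.2696557   0.02057005] [ 0.55720391 -0.23347836  0.05991128]
lug [0.59159041 0.27027117 0.08828548]
```

View pics/end.png

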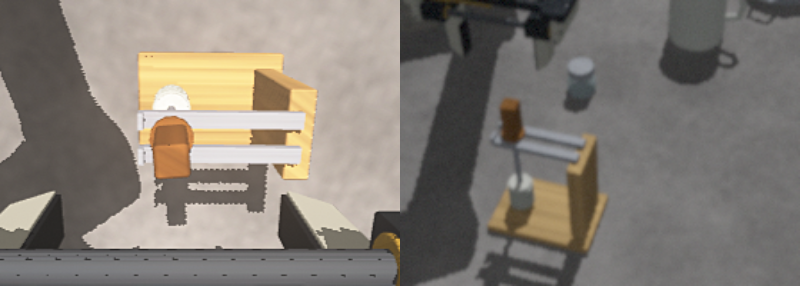

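The brush hangs upright on both prongs. Its handle top is at (0.5369, −0.2480, 0.210), which is 0.6 mm from where it started.

```bash
python3 -c "from cell import *; print(hand_in())"
```

```text
the job is handed in; nothing more can be done
None
```

I handed in the job after about 28 s of robot time. No verdict was reported, so the results below are my own measurements.

- **Lowering:** I took the brush from its bracket and lowered it down the middle of the crock. I felt the draining disc about 20 mm above the underside and pressed on it with roughly 4 N.
- **Scrubbing:** I scrubbed the lug-side wall twice, from about 3 mm above the disc up to where the bristles' end was about 98 mm high. The wall force read 2.2–2.3 N each time I stopped to check, at the bottom and at the top.
- **Crock:** it stayed in place; the lug position measured before and after agrees to about 1 mm.
- **Brush:** it hangs upright on both prongs, released, with its handle top 0.6 mm from where it started and the gripper clear of it.
- **Bystanders:** I kept the arm high above the pan, salt cellar and dish, but did not re-measure their positions afterwards.

Two readings did not fit well. The camera estimates of the crock's axis differed by about 5 mm, so I used its offset from the brush head, on which two cameras agreed. The vertical force during the wall strokes varied by 1–2 N, with a sign that simple friction does not explain, but it stayed far below the limits.

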